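Take the stack of wooden lids apart and close each vessel with its own

TASK

Three wooden lids are stacked on the worktop, and the bowl, the mug and the square dish stand open around them. Put each lid on the vessel it belongs to, so that its spigot is in the mouth and the lid lies flat on the rim, the square lid turned square with its dish. Leave the vessels upright and where they stand, and do not disturb the spice jar and the egg timer.

Things in the scene. Friction and masses are not known exactly. Their poses are not given: they have to be found in the camera images.
- bowl_lid: Lid of the bowl, loose, about 0.12 kg: round light wood plate, 132 mm diameter, with a hollow round spigot below (68 outer, 60 inner diameter). Lowest of the stack, stands on its spigot on the worktop. Origin: centre of the spigot's lower edge, z up; plate underside at 22, plate top at 30, knob top at 48 mm. Upright round knob in the middle, 20 mm diameter, 18 mm high.
- dish_lid: Lid of the square dish, loose, about 0.11 kg: square light wood plate, 104 mm, hollow square spigot below (64 outer, 56 inner width). Middle of the stack; each spigot stands over the knob, on the plate below. Origin: centre of the spigot's lower edge, z up; plate underside at 22, plate top at 30, knob top at 48 mm. Upright round knob in the middle, 20 mm diameter, 18 mm high. x, y along the sides.
- mug_lid: Lid of the mug, loose, about 0.08 kg: round light wood plate, 98 mm diameter, with a hollow round spigot below (42 outer, 34 inner diameter). Top of the stack. Origin: centre of the spigot's lower edge, z up; plate underside at 22, plate top at 30, knob top at 48 mm. Upright round knob in the middle, 20 mm diameter, 18 mm high.
- bowl_rim (a point): Centre of the mouth of the open bowl (loose, green outside, white inside, round, 120 mm in diameter, 61 mm high), level with its rim, 61 mm above its foot. z up.
- mug_rim (a point): Centre of the mouth of the open mug (loose, green above and white below, 86 mm in diameter, 99 mm high, with one handle), level with its rim, 99 mm above its foot. z up; the handle points to -y of this frame and reaches 78 mm from the centre.
- dish_rim (a point): Centre of the mouth of the open square dish (loose, white ceramic, 92 x 92 mm, 60 mm high, walls 5 mm), level with its rim, 60 mm above its foot. z up, x and y parallel to the sides.
- spice_jar: Bystander: loose spice jar with a dark cap, 41 mm in diameter, 105 mm high, standing behind the work. Origin at the centre of its underside.
- timer: Bystander: loose red and white egg timer, 65 mm in diameter, 52 mm high, standing behind the work. Origin at the centre of its underside.

How it is judged:
At the end, for the whole second after the job is handed in: Each lid lies on its own vessel: centres within 15 mm, spigot edge 18 to 26 mm below the rim, lid and vessel upright within 0.1 rad, at rest; the square lid parallel to its dish within 0.2 rad; no vessel's mouth more than 40 mm from where it was at the start (horizontal distance between bowl_lid and bowl_rim below 0.015 m and z of bowl_lid in the frame of bowl_rim between -0.026 and -0.018 m and angle between each of bowl_lid, bowl_rim, mug_lid, mug_rim, dish_lid, dish_rim's own z axis and vertical below 0.1 rad and distance of each of bowl_rim, mug_rim, dish_rim from where it was at the start of the episode below 0.04 m and linear speed of each of bowl_lid, mug_lid, dish_lid below 0.02 m/s and angular speed of each of bowl_lid, mug_lid, dish_lid below 0.2 rad/s and horizontal distance between mug_lid and mug_rim below 0.015 m and z of mug_lid in the frame of mug_rim between -0.026 and -0.018 m and horizontal distance between dish_lid and dish_rim below 0.015 m and z of dish_lid in the frame of dish_rim between -0.026 and -0.018 m and (angle between the x axis of dish_lid and the x axis of dish_rim, either way round below 0.2 rad or angle between the x axis of dish_lid and the y axis of dish_rim, either way round below 0.2 rad)); the robot touches nothing.
It fails at once if The spice jar or the egg timer is pushed more than 30 mm from its place (distance of any of spice_jar, timer from where it was at the start of the episode above 0.03 m).
It fails at once if The bowl, mug or dish is tipped over (more than 0.6 rad) (angle between any of bowl_rim, mug_rim, dish_rim's own z axis and vertical above 0.6 rad).
It also fails if it takes over 83 s, if anything falls off the work surface, if the arm or the gripper's body presses on something with over 40 N, if the wrist force passes 120 N, or if a joint passes its speed limit or range.

ROBOT

A 7-joint arm with a two-finger parallel gripper is mounted at the origin on a cart in front of the work surface, level with it; the furniture and walls round the work are solid. World frame = base frame: x ahead of the robot, y to its left, z up, the work surface at z = 0. Lengths are in m, angles in rad, forces in N, time in s.
With the tool pointing down it reaches from about 0.425 to 0.875 m from the base axis. Payload 4.7 kg.
Tool frame: the origin (TCP) lies midway between the tips of the shut fingers; the grasp point (between the pads) lies 19 mm behind it; z points along the fingers, y is the line along which they close (so a half turn about z gives the same grasp; the last joint's range is limited). The gripper opens to 87 mm and grips with 3 to 60 N. Pads are 19 mm wide; open, the fingers measure 117 mm over their backs; the gripper's body (75 mm by 190 mm) begins 51 mm behind the grasp point.
Start: joints at [1.149, 0.321, -0.07, 1.45, 0.023, 1.371, -0.057], TCP at [0.274, -0.589, 0.223] pointing down, gripper open.
Joint ranges: [-2.86, 2.86], [-0.3, 2.09], [-1.38, 1.24], [0.06, 2.45], [-1.56, 4.7], [0.09, 2.05], [-2.69, 2.69]. Speed limits (rad/s): [2.57, 2.57, 3.14, 3.14, 3.14, 3.14, 3.14].

INTERFACE

Orientations are given as a rotation vector (axis times angle).
In Python, from bench import ctrl gives the robot as it stands. The module is installed in compiled form; this text tells all that it offers.
- The arm moves only by the shell command python3 -m handwheel 'ROWS' [FORCE]. ROWS is JSON, a list of rows, each a list of 7 numbers: the finger opening in m, from 0 to 0.087, then the shift along the tool's x, y, z in m, then the turn, a rotation vector about the tool's x, y, z in degrees. A call has 1 to 12 rows; each row shifts and turns the commanded pose from where the row before left it, along the tool's axes as they then stand; what a row does not reach is not made up. A row lasts 1/8 s, in which the tool goes at most 62.5 mm and 10.7 degrees, less where a joint would pass 70% of its speed; a pose out of reach is approached as far as the arm can. A call is refused whole if a number of a shift passes 0.0625 or a number of a turn 10.7, either way. A call with a gripper value outside its range is refused whole. The fingers move at their own pace and stop on an object; FORCE is the grip in N (left out, the last holds). Time passes only in rows, so rows that do not move let the fingers close. It gives the time, the measured TCP pose, the force, the opening and the grip force at its end, in the units of the state.
- ctrl.get_state(): the state, without advancing time (a new reading comes with each control period).
- ctrl.get_image(name): name is "side" or "top" or "wrist"; returns (picture, depth): 480x640x3 uint8, blue, green, red; 480x640 float32, m along the optical axis (not along the pixel's ray), 0 where there is no reading.
- ctrl.camera_info(name): a dict with "intrinsics" (3x3 intrinsics, pixels), "D" ([k1, k2, p1, p2, k3] as OpenCV has them; the pictures are not rectified), "R" (3x3) and "t" (3): a world point X has camera coordinates R X + t. Camera axes: x right, y down, z forward; pixel columns grow to the right and rows downward; lengths in m; the calibration is good to about 2 mm. A picture is of the moment at which its call begins: read the wrist's pose just before it. camera_info takes no time and is no camera call; for the wrist camera it gives the pose at the moment of the call.
- ctrl.close_job(): hands the job in; it is judged then, once.
The state is a dict: "time": time; "joint_positions": joint angles; "qd": joint speeds; "joint_torque": joint torques, N m; "position": TCP position; "tool_rot": TCP orientation; "ft_force": force on the tool from outside, world axes, zero at the start; "torque": the same for the moment, N m; "grip_width": opening from 0.0 (shut) to 1.0 (fully open); "grip_force": force on a finger pad.
Only numpy, scipy, OpenCV 4.12 (cv2) and the standard library are available. Lean on these libraries where they do the work, as an engineer would, in place of code of your own. Each camera call takes 0.05 s, during which the arm holds its last target. There are 200 camera calls.

## Working session

There is one attempt and no reset: what is moved stays moved. The work goes in short steps, Python scripts to look and compute and a shell command to move; the robot and the scene stay as the last step left them, time stands still between calls to the robot, and variables do not carry over. Pictures are saved under pics/ and viewed, at most 14 in all, crops included, and the job is handed in when it is done.

```bash
mkdir -p pics; cat > h.py <<'E'
import numpy as np,cv2
from bench import ctrl
from scipy.spatial.transform import Rotation as R
def snap(n,f):
    info=ctrl.camera_info(n); im,d=ctrl.get_image(n); cv2.imwrite(f'pics/{f}.png',im); np.savez(f'pics/{f}.npz',im=im,d=d,K=info['intrinsics'],D=info['D'],R=info['R'],t=info['t'])
def pt(f,u,v,z=None):
    s=np.load(f'pics/{f}.npz'); x,y=cv2.undistortPoints(np.array([[[u,v]]],float),s['K'],s['D'])[0,0]
    r=s['R'].T@[x,y,1]; c=-s['R'].T@s['t']
    return c+r*((z-c[2])/r[2] if z is not None else float(s['d'][int(v),int(u)]))
def cloud(f):
    s=np.load(f'pics/{f}.npz'); v,u=np.mgrid[:480,:640]
    p=cv2.undistortPoints(np.stack([u,v],-1).reshape(-1,1,2).astype(float),s['K'],s['D'])[:,0]
    P=np.c_[p,np.ones(len(p))]*s['d'].reshape(-1,1)
    return ((P-s['t'])@s['R']).reshape(480,640,3),s['d']>0
def st():
    s=ctrl.get_state(); print(s['time'],np.round(s['position'],4),'axes cols\n',np.round(R.from_rotvec(s['tool_rot']).as_matrix(),3),s['ft_force'],s['grip_width'],s['grip_force'])
E
python3 - <<'E'
from h import *
st(); snap('top','top1'); snap('side','side1')
for n in('top1','side1'):
    s=np.load(f'pics/{n}.npz'); print(s['K'],-s['R'].T@s['t'],s['R'][2])
E
```

```text
0.0 [ 0.2741 -0.5888  0.2215] axes cols
 [[ 0.906  0.422 -0.001]
 [ 0.422 -0.906  0.002]
 [-0.    -0.002 -1.   ]] [-0.28259028  0.40489783  0.21501728] 1.0040530608663392 0.0
[[573.32394315   0.         314.99044601]
 [  0.         573.32394315 240.68763918]
 [  0.           0.           1.        ]] [ 0.26910759 -0.04657291  1.25441748] [ 0.20303112  0.02071351 -0.97895317]
[[530.42919184   0.         321.07669302]
 [  0.         530.42919184 241.82900868]
 [  0.           0.           1.        ]] [ 0.55396006 -0.90913653  0.54797085] [-0.05355701  0.88879874 -0.4551576 ]
```

View pics/top1.png

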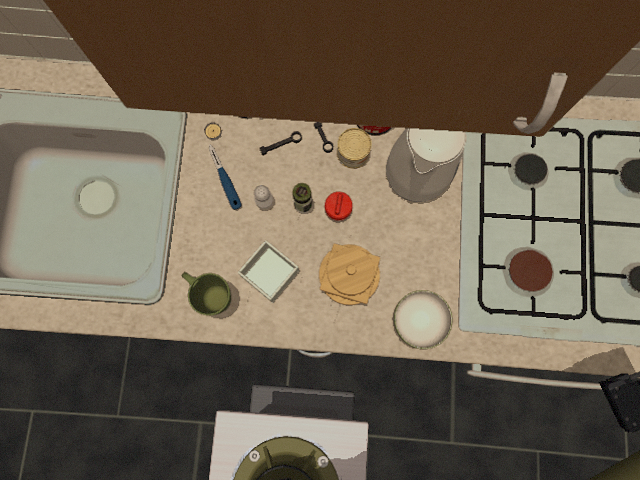

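View pics/side1.png

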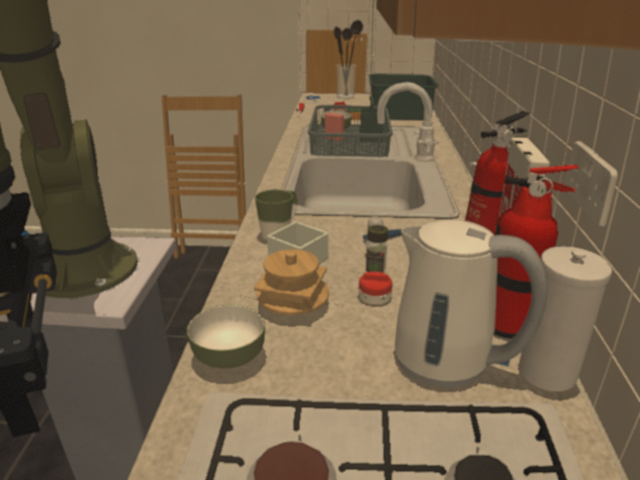

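```bash
python3 - <<'E'
from h import *
P,ok=cloud('top1')
def sel(u,v,r,z0,z1):
    V,U=np.mgrid[:480,:640]; m=ok&(np.hypot(U-u,V-v)<r)&(P[...,2]>z0)&(P[...,2]<z1); return P[m]
for n,a in dict(bowl=(422,320,40,.054,.068),mug=(210,294,32,.09,.106),dish=(269,271,36,.052,.068),knob=(350,270,12,.1,.115),muglid=(350,270,45,.082,.096),dishlid=(350,275,45,.053,.067),bowllid=(350,275,45,.022,.038)).items():
    q=sel(*a)
    if len(q)<4: print(n,len(q));continue
    (c,r)=cv2.minEnclosingCircle(q[:,:2].astype(np.float32)); b=cv2.minAreaRect(q[:,:2].astype(np.float32)*1000)
    print(n,len(q),np.round(c,4),round(r,4),np.round(np.median(q[:,2]),4),b)
print(pt('top1',187,279,.06))
im=np.load('pics/top1.npz')['im']
cv2.imwrite('pics/c1.png',cv2.resize(im[225:355,170:460],None,fx=2.75,fy=2.75,interpolation=cv2.INTER_CUBIC))
E
```

```text
bowl 320 [ 0.3697 -0.2568] 0.0615 0.0597 ((370.0800476074219, -255.21568298339844), (118.85408020019531, 117.52842712402344), 4.501463890075684)
mug 383 [0.3898 0.1939] 0.0538 0.097 ((384.01654052734375, 190.7428741455078), (83.27411651611328, 96.82957458496094), 3.14327335357666)
dish 427 [0.4484 0.0748] 0.0635 0.059 ((448.8822937011719, 74.69747924804688), (92.5125503540039, 92.12510681152344), 54.89593505859375)
knob 77 [ 0.4541 -0.1003] 0.01 0.1078 ((453.85784912109375, -100.3498764038086), (17.692649841308594, 18.516508102416992), 1.6890761852264404)
muglid 1704 [ 0.4546 -0.0992] 0.0498 0.0899 ((454.6864013671875, -99.38710021972656), (97.89400482177734, 96.67037200927734), 3.8530092239379883)
dishlid 685 [ 0.4533 -0.0993] 0.0731 0.0597 ((454.3577575683594, -99.24373626708984), (106.23121643066406, 104.2234115600586), 77.71630859375)
bowllid 548 [ 0.4565 -0.0989] 0.0668 0.0299 ((456.26910400390625, -98.35604095458984), (129.946533203125, 128.5793914794922), 31.28005599975586)
[0.41485874 0.23969619 0.06      ]
```

View pics/c1.png

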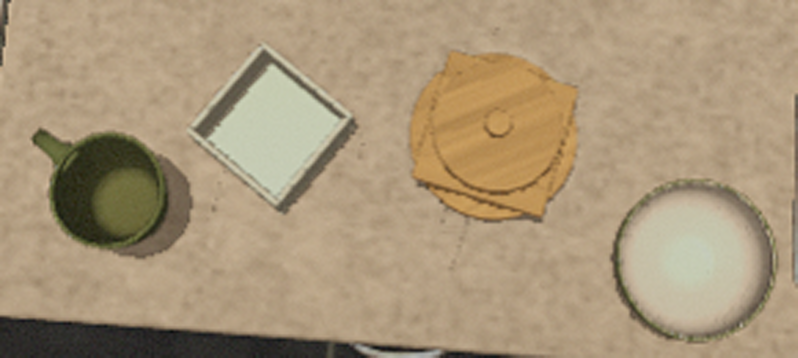

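```bash
cat >> h.py <<'E'
def go(x,y,z,yaw=None):
    s=ctrl.get_state(); M=R.from_rotvec(s['tool_rot']).as_matrix(); d=M.T@(np.array([x,y,z])-s['position'])
    cur=np.degrees(np.arctan2(M[1,0],M[0,0]))
    T=R.from_matrix([[np.cos(a),np.sin(a),0],[np.sin(a),-np.cos(a),0],[0,0,-1]]).as_matrix() if (a:=np.radians(cur if yaw is None else yaw)) is not None else 0
    print('t',s['time'],'shift mm',np.round(d*1000,1),'yaw',round(cur,1),'turn deg',np.round(np.degrees(R.from_matrix(M.T@T).as_rotvec()),2))
E
python3 - <<'E'
from h import *
from scipy.optimize import least_squares as ls
P,ok=cloud('top1'); V,U=np.mgrid[:480,:640]
q=P[ok&(np.hypot(U-209.3,V-294.1)<26)&(P[...,2]>.09)&(P[...,2]<.106)]
for c0,r,q in(((.387,.188),.042,q),):
    f=ls(lambda c:np.hypot(*(q[:,:2]-c).T)-r,c0,loss='soft_l1',f_scale=.002); print(f.x,len(q))
print('mug px',pt('top1',209.3,294.1,.099))
def edge(a,b,z):
    A,B=[pt('top1',170+u/2.75,225+v/2.75,z) for u,v in(a,b)]; print(np.degrees(np.arctan2(*(B-A)[1::-1]))%90)
edge((265,45),(355,122),.06);edge((190,128),(265,45),.06);edge((280,210),(355,122),.06)
edge((450,52),(577,88),.06);edge((413,180),(543,216),.06);edge((577,88),(543,216),.06)
for n,u,v in(('jar',302,187),('timer',339,206)): print(n,pt('top1',u,v))
E
python3 -m handwheel '[[0.087,0.0308,-0.0306,0,0,0,0],[0.087,0.0308,-0.0306,0,0,0,0],[0.087,0.0308,-0.0306,0,0,0,0],[0.087,0.0308,-0.0306,0,0,0,0],[0.087,0.0308,-0.0306,0,0,0,0],[0.087,0.0308,-0.0306,0,0,0,0],[0.087,0.0308,-0.0306,0,0,0,0],[0.087,0.0308,-0.0306,0,0,0,0],[0.087,0.0308,-0.0306,0,0,0,0],[0.087,0.0308,-0.0306,0,0,0,0],[0.087,0.0308,-0.0306,0,0,0,0],[0.087,0.0308,-0.0306,0,0,0,0]]' 
python3 - <<'E'
from h import *
snap('wrist','w1'); go(.454,-.1,.14)
P,ok=cloud('w1')
q=P[ok&(P[...,2]>.1)&(P[...,2]<.115)]; print(len(q), q.mean(0) if len(q) else 0, q.min(0),q.max(0))
E
```

```text
[0.38444877 0.18373532] 350
mug px [0.38297111 0.18191097 0.099     ]
53.642730859428454
53.455352223098565
54.42090947827786
78.17450476164585
78.8700792854337
78.4781381368841
jar [0.61981687 0.01360096 0.10428295]
timer [ 0.59834286 -0.06711685  0.05449361]
time: 1.6
position: [0.4545, -0.099, 0.2223]
tool_rot: [3.067, 0.679, -0.001]
ft_force: [0.1, 0.5, -0.2]
grip_width: 0.998
grip_force: 0.0
t 1.65 shift mm [-5.9  6.3 82.6] yaw 25.4 turn deg [-0.14 -0.16  0.  ]
2261 [ 0.58679352 -0.17488044  0.10734402] [ 0.44209055 -0.24511668  0.10002139] [ 0.66130947 -0.08842058  0.11498119]
```

View pics/w1.png

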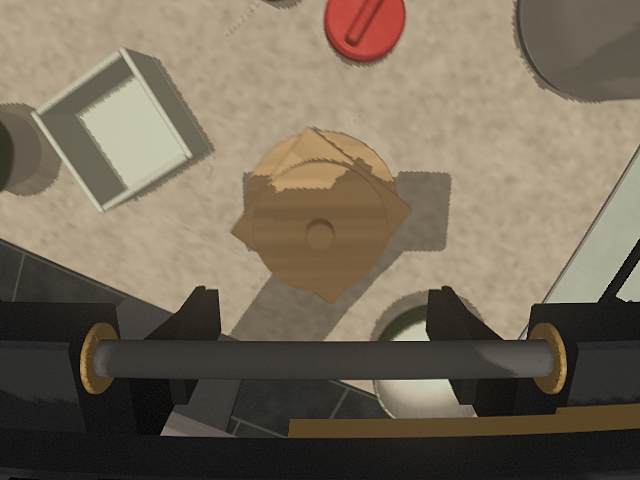

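```bash
python3 - <<'E'
from h import *
print(pt('w1',320,234,.108)); st(); go(.454,-.1,.14); print(np.round(ctrl.get_state()['joint_positions'],2))
E
```

```text
[ 0.45462396 -0.09662377  0.108     ]
1.65 [ 0.4565 -0.092   0.2226] axes cols
 [[ 0.903  0.429  0.001]
 [ 0.429 -0.903  0.003]
 [ 0.003 -0.002 -1.   ]] [2.14776237 4.91628222 0.62324138] 1.0007591713946296 0.0
t 1.65 shift mm [-5.9  6.3 82.6] yaw 25.4 turn deg [-0.14 -0.16  0.  ]
[ 0.69 -0.06 -0.52  1.87 -0.03  1.32 -0.95]
```

```bash
python3 -m handwheel '[[0.06,0,0,0.02,0,0,0],[0.06,0,0,0.025,0,0,0],[0.06,0,0,0.025,0,0,0],[0.06,0,0,0.015,0,0,0],[0.06,0,0,0,0,0,0],[0.06,0,0,0,0,0,0]]'
python3 - <<'E'
from h import *
go(.4543,-.099,.0925); snap('wrist','w2'); go(.4543,-.099,.0925); print(pt('w2',320,234,.108))
E
```

```text
time: 2.4
position: [0.455, -0.1005, 0.1384]
tool_rot: [3.067, 0.679, 0.002]
ft_force: [-0.2, 0.2, 0.5]
grip_width: 0.69
grip_force: 0.0
t 2.4 shift mm [-0.1 -1.7 45.9] yaw 25.0 turn deg [ 0.05 -0.06 -0.  ]
t 2.45 shift mm [-0.2 -1.8 46.1] yaw 25.0 turn deg [ 0.07 -0.07 -0.  ]
[ 0.47679432 -0.08877789  0.108     ]
```

View pics/w2.png

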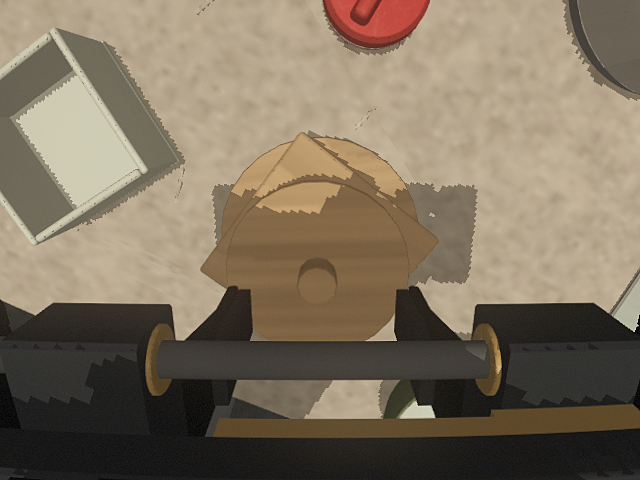

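```bash
python3 - <<'E'
from h import *
print(pt('w2',317,285,.108))
E
python3 -m handwheel '[[0.06,0,-0.0015,0.015,0,0,0],[0.06,0,0,0.015,0,0,0],[0.06,0,0,0.01,0,0,0],[0.06,0,0,0.004,0,0,0],[0.06,0,0,0.002,0,0,0],[0.06,0,0,0,0,0,0],[0.0,0,0,0,0,0,0],[0.0,0,0,0,0,0,0],[0.0,0,0,0,0,0,0],[0.0,0,0,0,0,0,0],[0.0,0,0,0,0,0,0],[0.0,0,0,0,0,0,0]]' 25
```

```text
[ 0.45284998 -0.09826103  0.108     ]
time: 3.95
position: [0.4537, -0.0989, 0.0915]
tool_rot: [-3.067, -0.679, 0.0]
ft_force: [-0.3, 0.3, 0.4]
grip_width: 0.221
grip_force: 25.0
```

```bash
python3 -m handwheel '[[0,0,0,-0.01,0,0,0],[0,0,0,-0.02,0,0,0],[0,0,0,-0.03,0,0,0],[0,0,0,-0.03,0,0,0],[0,0,0,-0.01,0,0,0],[0,0,0,0,0,0,0]]'
python3 -m handwheel '[[0,0.003,-0.015,0,0,0,0],[0,0.007,-0.035,0,0,0,0],[0,0.008,-0.04,0,0,0,0],[0,0.008,-0.04,0,0,0,0],[0,0.008,-0.04,0,0,0,0],[0,0.008,-0.04,0,0,0,0],[0,0.007,-0.035,0,0,0,0],[0,0.005,-0.025,0,0,0,0],[0,0.002,-0.015,0,0,0,0],[0,0,0,0,0,0,0],[0,0,0,0,0,0,0],[0,0,0,0,0,0,0]]'
python3 - <<'E'
from h import *
go(.384,.183,.11); snap('wrist','w3')
E
```

```text
time: 4.7
position: [0.454, -0.0991, 0.1919]
tool_rot: [3.067, 0.679, 0.001]
ft_force: [-0.1, -0.1, -1.7]
grip_width: 0.222
grip_force: 25.0
time: 6.2
position: [0.3845, 0.182, 0.1914]
tool_rot: [3.068, 0.676, -0.001]
ft_force: [0.4, 0.0, -1.1]
grip_width: 0.219
grip_force: 25.0
t 6.2 shift mm [ 0.  -1.2 81.4] yaw 24.9 turn deg [0.   0.02 0.  ]
```

View pics/w3.png

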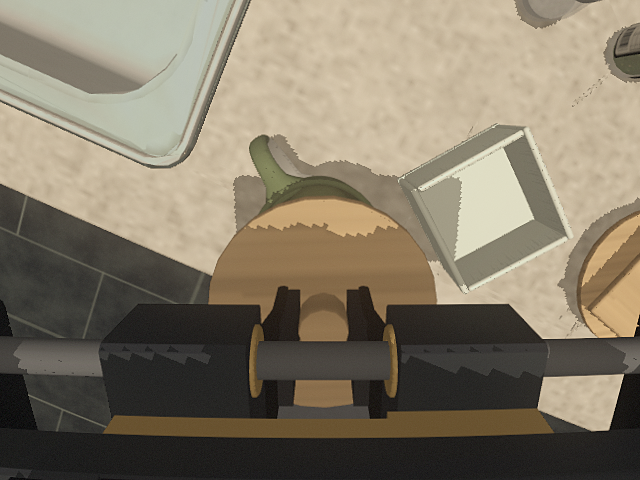

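```bash
python3 - <<'E'
from h import *
p=pt('w3',315,177,.099); print(p,np.hypot(*(p[:2]-[.384,.183])))
E
python3 -m handwheel '[[0,0,-0.001,0.015,0,0,0],[0,0,0,0.025,0,0,0],[0,0,0,0.02,0,0,0],[0,0,0,0.012,0,0,0],[0,0,0,0.006,0,0,0],[0,0,0,0.002,0,0,0],[0,0,0,0.001,0,0,0],[0,0,0,0.001,0,0,0],[0,0,0,0,0,0,0]]'
```

```text
[0.42111292 0.20425967 0.099     ] 0.04277081299334999
time: 7.38
position: [0.384, 0.1839, 0.1097]
tool_rot: [3.067, 0.679, 0.001]
ft_force: [-0.7, -0.1, -0.9]
grip_width: 0.219
grip_force: 25.0
```

Mug position confirmed. About 1 mm more, release, retract.

```bash
python3 -m handwheel '[[0,0,0,0.0005,0,0,0],[0,0,0,0.0005,0,0,0],[0,0,0,0,0,0,0]]'
python3 -m handwheel '[[0.03,0,0,0,0,0,0],[0.03,0,0,0,0,0,0],[0.06,0,0,0,0,0,0],[0.06,0,0,-0.01,0,0,0],[0.06,0,0,-0.03,0,0,0],[0.06,0,0,-0.04,0,0,0],[0.06,0,0,-0.01,0,0,0],[0.06,0,0,0,0,0,0]]'
python3 - <<'E'
from h import *
snap('wrist','w4'); go(.454,-.099,.2)
P,ok=cloud('w4')
V,U=np.mgrid[:480,:640]
q=P[ok&(U>150)&(U<500)&(V>150)&(V<300)&(P[...,2]>.095)&(P[...,2]<.115)]
print(len(q),q[:,2].mean()); A=np.c_[q[:,:2],np.ones(len(q))]; print(np.linalg.lstsq(A,q[:,2],rcond=None)[0])
E
```

```text
time: 7.75
position: [0.384, 0.184, 0.1087]
tool_rot: [3.067, 0.679, 0.0]
ft_force: [-0.6, -0.3, 0.9]
grip_width: 0.219
grip_force: 25.0
time: 8.75
position: [0.3842, 0.1839, 0.199]
tool_rot: [3.067, 0.679, 0.002]
ft_force: [-1.1, -0.2, -0.8]
grip_width: 0.69
grip_force: 0.0
t 8.8 shift mm [-55.4 286.   -1.8] yaw 25.0 turn deg [0.02 0.03 0.  ]
15793 0.1066547044894996
[-0.00489069 -0.00702495  0.10986186]
```

View pics/w4.png

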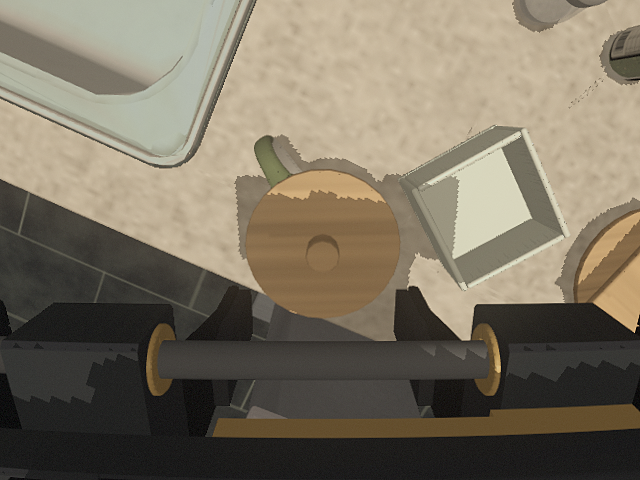

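```bash
python3 -m handwheel '[[0.06,-0.003,0.016,0,0,0,0],[0.06,-0.007,0.035,0,0,0,0],[0.06,-0.008,0.04,0,0,0,0],[0.06,-0.008,0.04,0,0,0,0],[0.06,-0.008,0.04,0,0,0,0],[0.06,-0.008,0.04,0,0,0,0],[0.06,-0.007,0.035,0,0,0,0],[0.06,-0.005,0.025,0.01,0,0,0],[0.06,-0.002,0.015,0.03,0,0,0],[0.06,0,0,0.035,0,0,0],[0.06,0,0,0.025,0,0,0],[0.06,0,0,0,0,0,0]]'
python3 - <<'E'
from h import *
go(.454,-.099,.0618);snap('wrist','w5'); go(.454,-.099,.0618)
P,ok=cloud('w5')
V,U=np.mgrid[:480,:640]
q=P[ok&(V<320)&(P[...,2]>.054)&(P[...,2]<.066)&(np.hypot(P[...,0]-.454,P[...,1]+.099)<.08)]
print(len(q),q[:,2].mean(),cv2.minAreaRect(q[:,:2].astype(np.float32)*1000))
E
```

```text
time: 10.3
position: [0.4512, -0.0979, 0.0955]
tool_rot: [-3.063, -0.68, 0.009]
ft_force: [0.2, -0.4, -0.4]
grip_width: 0.688
grip_force: 0.0
t 10.3 shift mm [ 2.2  2.3 33.7] yaw 25.0 turn deg [-0.29  0.26 -0.  ]
t 10.35 shift mm [ 1.   1.3 35.4] yaw 25.0 turn deg [-0.15  0.12 -0.  ]
28545 0.05967733469552864 ((451.5846862792969, -98.5800552368164), (103.98713684082031, 104.20437622070312), 77.18360137939453)
```

View pics/w5.png

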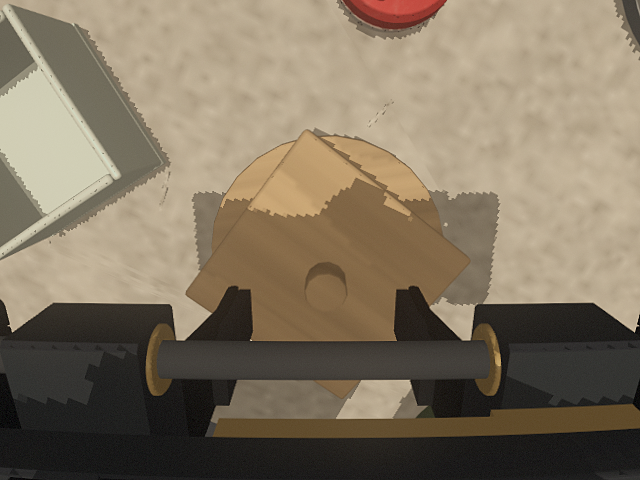

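```bash
python3 -m handwheel '[[0.06,0,0.001,0.015,0,0,0],[0.06,0,0,0.012,0,0,0],[0.06,0,0,0.006,0,0,0],[0.06,0,0,0.001,0,0,0],[0.06,0,0,0,0,0,0],[0.06,0,0,0,0,0,0]]'
python3 -c "from h import *;go(.454,-.099,.0618)"
```

```text
time: 11.1
position: [0.4546, -0.1, 0.0649]
tool_rot: [3.067, 0.679, 0.001]
ft_force: [-0.2, 0.1, 0.4]
grip_width: 0.691
grip_force: 0.0
t 11.1 shift mm [-0.1 -1.2  3.1] yaw 25.0 turn deg [ 0.04 -0.03 -0.  ]
```

```bash
python3 -m handwheel '[[0.06,0,-0.001,0.002,0,0,0],[0.06,0,0,0.001,0,0,0],[0,0,0,0,0,0,0],[0,0,0,0,0,0,0],[0,0,0,0,0,0,0],[0,0,0,0,0,0,0],[0,0,0,0,0,0,0],[0,0,0,0,0,0,0]]' 25
python3 -m handwheel '[[0,0,0,-0.01,0,0,0],[0,0,0,-0.02,0,0,0],[0,0,0,-0.03,0,0,0],[0,0,0,-0.02,0,0,0],[0,0,0,-0.01,0,0,0],[0,0,0,0,0,0,8],[0,0,0,0,0,0,8],[0,0,0,0,0,0,7.5],[0,0,0,0,0,0,0],[0,0,0,0,0,0,0]]'
python3 -c "from h import *;go(.4486,.0747,.15)"
```

```text
time: 12.1
position: [0.4538, -0.099, 0.0615]
tool_rot: [-3.067, -0.679, 0.0]
ft_force: [-0.3, 0.2, 1.1]
grip_width: 0.22
grip_force: 25.0
time: 13.35
position: [0.4536, -0.099, 0.1513]
tool_rot: [-3.141, -0.044, 0.001]
ft_force: [-0.5, 0.0, -1.2]
grip_width: 0.221
grip_force: 25.0
t 13.35 shift mm [-1.000e-01 -1.738e+02  1.400e+00] yaw 1.6 turn deg [-0.    0.03 -0.  ]
```

```bash
python3 -m handwheel '[[0,0,-0.015,0,0,0,0],[0,0,-0.03,0,0,0,0],[0,0,-0.04,0,0,0,0],[0,0,-0.04,0,0,0,0],[0,0,-0.03,0,0,0,0],[0,0,-0.0188,0,0,0,0],[0,0,0,0,0,0,0],[0,0,0,0,0,0,0],[0,0,0,0,0,0,0]]'
python3 - <<'E'
from h import *
go(.4486,.0747,.07); snap('wrist','w6')
P,ok=cloud('w6'); V,U=np.mgrid[:480,:640]
for a,b in((.134,.158),(.052,.066)):
    q=P[ok&(V<330)&(P[...,2]>a)&(P[...,2]<b)&(np.hypot(P[...,0]-.4486,P[...,1]-.0747)<.08)]
    print(len(q),np.median(q[:,2]),cv2.minAreaRect(q[:,:2].astype(np.float32)*1000))
E
```

```text
time: 14.48
position: [0.4493, 0.0737, 0.1514]
tool_rot: [3.141, 0.038, -0.0]
ft_force: [0.3, 0.3, -0.9]
grip_width: 0.221
grip_force: 25.0
t 14.475 shift mm [-0.7 -1.  81.4] yaw 1.4 turn deg [0.02 0.01 0.  ]
28035 0.14955289011675763 ((454.1767272949219, 69.15263366699219), (103.6709213256836, 87.73844146728516), 53.657901763916016)
0 nan ((0.0, 0.0), (0.0, 0.0), 0.0)
  return _methods._mean(a, axis=axis, dtype=dtype,
  ret = ret.dtype.type(ret / rcount)
```

View pics/w6.png

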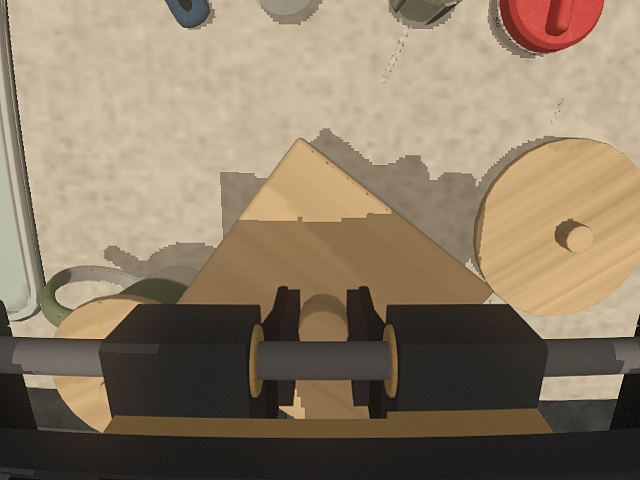

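```bash
python3 -m handwheel '[[0,-0.0005,-0.001,0.015,0,0,0],[0,0,0,0.025,0,0,0],[0,0,0,0.02,0,0,0],[0,0,0,0.012,0,0,0],[0,0,0,0.006,0,0,0],[0,0,0,0.002,0,0,0],[0,0,0,0.001,0,0,0],[0,0,0,0.0005,0,0,0],[0,0,0,0.0005,0,0,0],[0,0,0,0,0,0,0]]'
```

```text
time: 15.78
position: [0.4489, 0.0757, 0.0696]
tool_rot: [3.141, 0.04, 0.0]
ft_force: [-0.3, 0.6, -1.0]
grip_width: 0.22
grip_force: 25.0
```

```bash
python3 -m handwheel '[[0,0,0,0.0005,0,0,0],[0,0,0,0,0,0,0],[0.03,0,0,0,0,0,0],[0.03,0,0,0,0,0,0],[0.06,0,0,0,0,0,0],[0.06,0,0,-0.01,0,0,0],[0.06,0,0,-0.03,0,0,0],[0.06,0,0,-0.04,0,0,0],[0.06,0,0,-0.03,0,0,0],[0.06,0,0,-0.01,0,0,0],[0.06,0,0,0,0,0,0],[0.06,0,0,0,0,0,0]]'
python3 - <<'E'
from h import *
snap('wrist','w7'); go(.454,-.099,.188)
P,ok=cloud('w7'); V,U=np.mgrid[:480,:640]
q=P[ok&(V<330)&(P[...,2]>.058)&(P[...,2]<.08)&(np.hypot(P[...,0]-.4486,P[...,1]-.0747)<.08)]
print(len(q),np.percentile(q[:,2],[5,50,95]),cv2.minAreaRect(q[:,:2].astype(np.float32)*1000)); A=np.c_[q[:,:2],np.ones(len(q))]; print(np.linalg.lstsq(A,q[:,2],rcond=None)[0])
q=P[ok&(P[...,2]>.045)&(P[...,2]<.052)&(np.hypot(P[...,0]-.454,P[...,1]+.099)<.03)];print(len(q),q.mean(0))
E
```

```text
time: 17.27
position: [0.4479, 0.0756, 0.1877]
tool_rot: [-3.141, -0.04, 0.004]
ft_force: [0.6, -0.6, -1.1]
grip_width: 0.688
grip_force: 0.0
t 17.325 shift mm [  1.6 174.7  -0.4] yaw 1.5 turn deg [-0.01  0.14 -0.  ]
20907 [0.06652101 0.06771837 0.06887277] ((446.92926025390625, 75.75961303710938), (103.9609375, 104.23027038574219), 53.47011184692383)
[-0.0005549   0.00029431  0.06796035]
524 [ 0.45438401 -0.0976475   0.0474461 ]
```

View pics/w7.png

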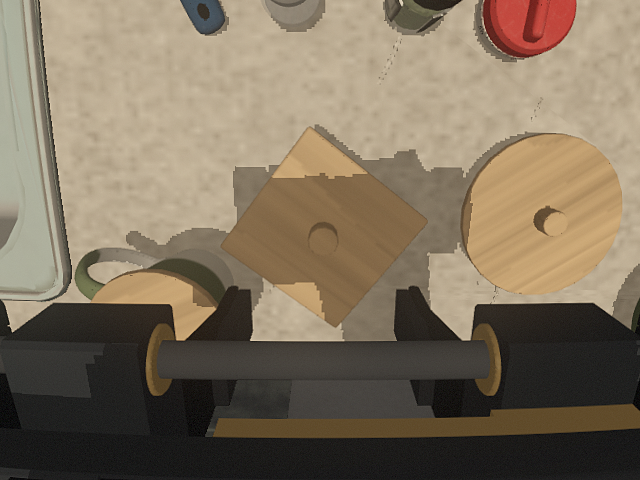

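```bash
python3 -m handwheel '[[0.06,0.001,0.015,0,0,0,0],[0.06,0.001,0.03,0,0,0,0],[0.06,0,0.04,0,0,0,0],[0.06,0,0.04,0,0,0,0],[0.06,0,0.03,0,0,0,0],[0.06,0,0.0195,0.015,0,0,0],[0.06,0,0,0.035,0,0,0],[0.06,0,0,0.04,0,0,0],[0.06,0,0,0.03,0,0,0],[0.06,0,0,0.01,0,0,0],[0.06,0,0,0,0,0,0],[0.06,0,0,0,0,0,0]]'
python3 -c "
from h import *
go(.454,-.099,.0318);snap('wrist','w8')"
```

```text
time: 18.82
position: [0.4563, -0.0989, 0.0601]
tool_rot: [3.141, 0.041, 0.003]
ft_force: [-0.7, -0.3, 0.6]
grip_width: 0.688
grip_force: 0.0
t 18.825 shift mm [-2.3  0.  28.3] yaw 1.5 turn deg [ 0.04 -0.11 -0.  ]
```

View pics/w8.png

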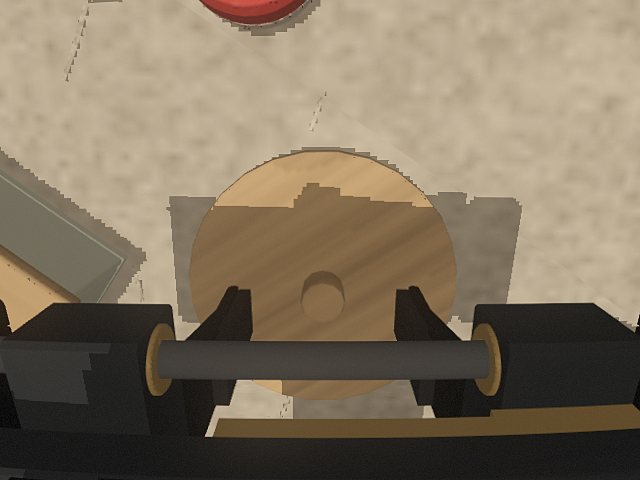

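```bash
python3 -m handwheel '[[0.06,-0.001,0,0.012,0,0,0],[0.06,0,0,0.01,0,0,0],[0.06,0,0,0.004,0,0,0],[0.06,0,0,0.002,0,0,0],[0.06,0,0,0,0,0,0],[0,0,0,0,0,0,0],[0,0,0,0,0,0,0],[0,0,0,0,0,0,0],[0,0,0,0,0,0,0],[0,0,0,0,0,0,0],[0,0,0,0,0,0,0]]' 30
python3 -c "from h import *;go(.37,-.256,.14)"
```

```text
time: 20.25
position: [0.4543, -0.0987, 0.0311]
tool_rot: [3.141, 0.04, 0.0]
ft_force: [-0.3, 0.5, 0.5]
grip_width: 0.212
grip_force: 30.0
t 20.25 shift mm [ -88.3  155.1 -108.9] yaw 1.5 turn deg [ 0. -0. -0.]
```

```bash
python3 -m handwheel '[[0,0,0,-0.01,0,0,0],[0,0,0,-0.02,0,0,0],[0,0,0,-0.035,0,0,0],[0,0,0,-0.035,0,0,0],[0,0,0,-0.01,0,0,0],[0,0,0,0,0,0,0]]'
python3 -m handwheel '[[0,-0.008,0.014,0,0,0,0],[0,-0.016,0.028,0,0,0,0],[0,-0.02,0.035,0,0,0,0],[0,-0.02,0.035,0,0,0,0],[0,-0.016,0.028,0,0,0,0],[0,-0.0083,0.0151,0,0,0,0],[0,0,0,0,0,0,0],[0,0,0,0,0,0,0],[0,0,0,0,0,0,0]]'
python3 - <<'E'
from h import *
go(.37,-.256,.071); snap('top','top2')
P,ok=cloud('top2'); V,U=np.mgrid[:480,:640]
cv2.imwrite('pics/c2.png',cv2.resize(np.load('pics/top2.npz')['im'][225:375,170:480],None,fx=2.5,fy=2.5,interpolation=cv2.INTER_CUBIC))
E
```

```text
time: 21.0
position: [0.4544, -0.0988, 0.1412]
tool_rot: [3.141, 0.04, 0.001]
ft_force: [-0.5, -0.3, -1.5]
grip_width: 0.218
grip_force: 30.0
time: 22.12
position: [0.3707, -0.2548, 0.141]
tool_rot: [-3.141, -0.044, 0.0]
ft_force: [-0.4, 0.4, -0.4]
grip_width: 0.216
grip_force: 30.0
t 22.125 shift mm [-0.7  1.2 70. ] yaw 1.6 turn deg [-0.01  0.   -0.  ]
```

View pics/c2.png

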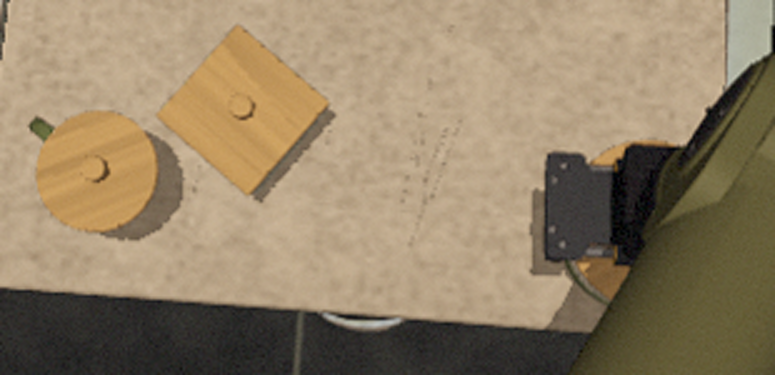

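```bash
python3 -m handwheel '[[0,-0.0005,0.001,0.012,0,0,0],[0,0,0,0.022,0,0,0],[0,0,0,0.018,0,0,0],[0,0,0,0.01,0,0,0],[0,0,0,0.005,0,0,0],[0,0,0,0.002,0,0,0],[0,0,0,0.001,0,0,0],[0,0,0,0.0005,0,0,0],[0,0,0,0,0,0,0]]'
```

```text
time: 23.3
position: [0.3697, -0.2572, 0.0708]
tool_rot: [3.141, 0.04, 0.001]
ft_force: [-0.5, 0.6, -1.3]
grip_width: 0.222
grip_force: 30.0
```

```bash
python3 -m handwheel '[[0,0,0,0.0005,0,0,0],[0,0,0,0,0,0,0],[0.03,0,0,0,0,0,0],[0.03,0,0,0,0,0,0],[0.06,0,0,0,0,0,0],[0.06,0,0,-0.01,0,0,0],[0.06,0,0,-0.03,0,0,0],[0.06,0,0,-0.05,0,0,0],[0.06,0,0,-0.05,0,0,0],[0.06,0.01,0,-0.02,0,0,0],[0.06,0,0,0,0,0,0],[0.06,0,0,0,0,0,0]]'
python3 - <<'E'
from h import *
st(); snap('wrist','w9'); P,ok=cloud('w9'); V,U=np.mgrid[:480,:640]
q=P[ok&(V<330)&(P[...,2]>.058)&(P[...,2]<.08)&(np.hypot(P[...,0]-.37,P[...,1]+.256)<.08)]
print(len(q),np.percentile(q[:,2],[5,50,95]),cv2.minEnclosingCircle(q[:,:2].astype(np.float32)*1000)); A=np.c_[q[:,:2],np.ones(len(q))]; print(np.linalg.lstsq(A,q[:,2],rcond=None)[0])
snap('side','side2')
E
```

```text
time: 24.8
position: [0.3786, -0.2565, 0.229]
tool_rot: [-3.14, -0.04, 0.003]
ft_force: [0.6, -0.2, -0.1]
grip_width: 0.687
grip_force: 0.0
24.8 [ 0.3786 -0.2565  0.229 ] axes cols
 [[ 1.     0.026 -0.002]
 [ 0.026 -1.     0.001]
 [-0.002 -0.001 -1.   ]] [ 0.60721887 -0.19754595 -0.12685633] 0.6871510430278791 0.0
20477 [0.06756083 0.06876153 0.06997347] ((369.2982482910156, -256.8588562011719), 65.94906616210938)
[-0.00114906  0.00233045  0.06980278]
```

View pics/side2.png

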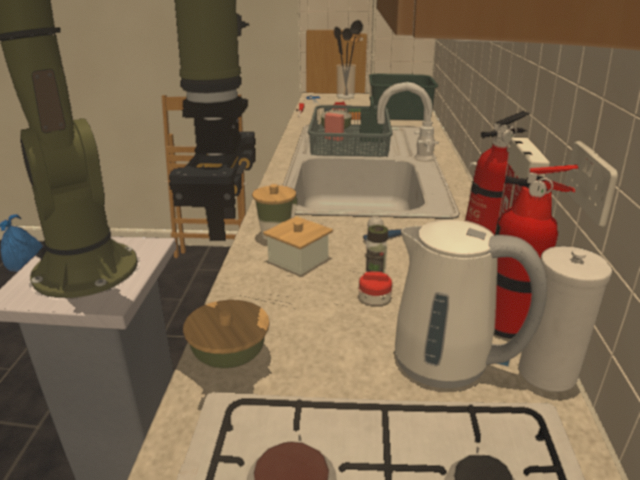

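The side view shows all three lids lying flat on their vessels: bowl (227,330), dish (298,235) and mug (274,193). The spice jar and timer have not moved, and the gripper is clear.

```bash
python3 -c "from bench import ctrl;print(ctrl.close_job())"
```

```text
the job is handed in; nothing more can be done
None
```

I put all three lids on their vessels and handed the job in at about 25 s; the images and depth show each lid flat on its rim and centred, the square lid within about 1° of its dish, and the jar and timer unmoved, but the interface returned no verdict.

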